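Set two round-bottomed flasks down gently in deep steel pots

ROBOT

A 6-joint arm with a two-finger parallel gripper is mounted at the origin on the work surface. World frame = base frame: x ahead of the robot, y to its left, z up, the work surface at z = 0. Lengths are in mm, angles in rad, forces in N, time in s.
With the tool pointing down it reaches from about 275 to 725 mm from the base axis. Payload 5.6 kg.
Tool frame: the origin (TCP) lies at the very end of the fingers, on their centre line; the grasp point (between the pads) lies 19 mm behind it (bot.pinch_z is the distance from the TCP to the grasp point, in mm); z points along the fingers, y is the line along which they close (so a half turn about z gives the same grasp; the last joint's range is limited). The gripper opens to 85 mm and grips with 20 to 120 N. Pads are 22 mm wide; open, the fingers measure 114 mm over their backs; the gripper's body (76 mm by 85 mm) begins 54 mm behind the grasp point. The pads swing forward as they close: fully open they stand 13 mm farther back than shut.
Start: joints at [1.456, 0.255, 0.108, 0, -1.424, -0.285], TCP at [214.052, 506.631, 231.283] pointing down, gripper open.
Joint ranges: [-2.95, 2.95], [-1.21, 1.97], [-1.09, 1.5], [-2.87, 1.71], [-2.94, -0.07], [-3.05, 3.05]. Speed limits (rad/s): [2.57, 2.57, 3.14, 3.14, 3.14, 3.14].

INTERFACE

Orientations are given as a unit quaternion [w, x, y, z].
In Python, from workcell import bot gives the robot as it stands. The module is installed in compiled form; this text tells all that it offers.
- The arm moves only by the tool jog_arm, never from a script. Its argument "increments" is a list of rows, each a list of 5 numbers: the opening, from 0 (shut) to 1 (fully open), then the shift along the tool's x, y, z normalised to -1 to 1, where 1 is 60 mm, then the turn about the tool's z normalised to -1 to 1, where 1 is 4 degrees. A call has 1 to 12 rows; each row shifts and turns the commanded pose from where the row before left it, along the tool's axes as they then stand; what a row does not reach is not made up. A row lasts 1/8 s, in which the tool goes at most 62.5 mm and 10.7 degrees, less where a joint would pass 70% of its speed; a pose out of reach is approached as far as the arm can. A call with a number of a shift or a turn outside -1 to 1 is refused whole. A call with a gripper value outside its range is refused whole. The fingers move at their own pace and stop on an object; "newtons" is the grip in N (left out, the last holds). Time passes only in rows, so rows that do not move let the fingers close. It gives the time, the measured TCP pose, the force, the opening and the grip force at its end, in the units of the state.
- bot.get_state(): the state, without advancing time (a new reading comes with each control period).
- bot.camera(name): name is "side" or "top" or "wrist"; returns the picture (420x560x3 uint8, blue, green, red); there is no depth.
- bot.camera_params(name): a dict with "fx", "fy", "cx", "cy" (pixels), "R" (3x3) and "t" (3): a world point X has camera coordinates R X + t. Camera axes: x right, y down, z forward; pixel columns grow to the right and rows downward; lengths in mm; the calibration is good to about 2 mm. A picture is of the moment at which its call begins: read the wrist's pose just before it. camera_params takes no time and is no camera call; for the wrist camera it gives the pose at the moment of the call.
- bot.close_job(): hands the job in; it is judged then, once.
Trained networks look in the newest picture that a camera, given by its name, has taken for a name from the list of things; names that differ only in an ending like _2 or _b are one class to them, and where a whole thing is asked for, a point or a joint stands for the part that bears it (a point fixed in the world has none). Each returns a list of dicts, best first, with "confidence" (0 to 1); they miss things now and then, are a little off and sometimes report something else, mostly with a low value. They report only what shows in the picture. A call takes as long as a camera call.
- bot.cut_out(camera, label): "pixels" (420x560 bool, what is visible of it) and "at" ([column, row] in pixels, amid what is visible of it).
The state is a dict: "time": time; "q": joint angles; "qvel": joint speeds; "tau": joint torques, N m; "ee_pos": TCP position; "orientation": TCP orientation; "ft_force": force on the tool from outside, world axes, zero at the start; "torque": the same for the moment, N m; "finger_gap": finger opening in mm; "grip_force": force on a finger pad.
Only numpy, scipy, OpenCV 4.12 (cv2) and the standard library are available. Lean on these libraries where they do the work, as an engineer would, in place of code of your own. Each camera call takes 0.05 s, during which the arm holds its last target. There are 200 camera calls.

TASK

Take the two long-necked round glass flasks from their cork rings and stand the larger one in the wider steel pot and the smaller one in the narrower pot. How deep the seat lies in each pot is not known: lower each flask slowly by its neck until you feel it touch down lightly, then let go, so that it is neither dropped nor pressed and stays standing upright in the middle of its pot. Leave everything else on the bench where it is.

Things in the scene. Friction and masses are not known exactly. Their poses are not given: they have to be found in the camera images.
- large_flask: The larger long-necked round-bottomed flask of brown glass, about 110 g (varies): bulb 66 mm across, straight neck 24 mm across with a slight bead (27 mm) at the very top, 165 mm tall in all. Origin at the lowest point of the bulb, z up along the neck; it stands upright in a cork ring at the start. Grip it by the neck.
- small_flask: The smaller long-necked round-bottomed flask of brown glass, about 75 g (varies): bulb 52 mm across, straight neck 24 mm across with a slight bead (27 mm) at the very top, 165 mm tall in all. Origin at the lowest point of the bulb, z up along the neck; it stands upright in a cork ring at the start. Grip it by the neck.
- large_flask_bulb (a point): Centre of the larger flask's bulb, 33 mm above its lowest point.
- small_flask_bulb (a point): Centre of the smaller flask's bulb, 26 mm above its lowest point.
- wide_pot: The wider upright round pot of bare steel with a dark band, open at the top, fixed to the bench: outside 112 mm, inside 102 mm across, 120 mm high, wall 5 mm. Origin at the centre of its underside, z up.
- narrow_pot: The narrower upright round pot of bare steel with a dark band, open at the top, fixed to the bench: outside 90 mm, inside 80 mm across, 120 mm high, wall 5 mm. Origin at the centre of its underside, z up.
- wide_pot_rim (a point): Centre of this pot's mouth, 120 mm above the bench. Inside the pot lies a plate with a rubber ring seat (52 mm outside, 30 mm inside, 8 mm high) for a round bulb; it yields about 0.5 mm per newton, at most 8 mm. Its height differs every time and is not told: the ring's top is anywhere from 20 to 70 mm above the bench.
- narrow_pot_rim (a point): Centre of this pot's mouth, 120 mm above the bench. Inside the pot lies a plate with a rubber ring seat (52 mm outside, 30 mm inside, 8 mm high) for a round bulb; it yields about 0.5 mm per newton, at most 8 mm. Its height differs every time and is not told: the ring's top is anywhere from 20 to 70 mm above the bench.
- cork_a: Cork ring, fixed, 84 mm outside, 40 mm inside, 30 mm high, in which the larger flask stands at the start. Origin at the centre of its underside.
- cork_b: The same cork ring, in which the smaller flask stands at the start.
- dishes: Bystander: stack of three round culture dishes, 92 mm across, 48 mm high. Origin under its centre.
- bottle: Bystander: squat glass bottle with blue screw cap, 60 mm across, 90 mm high. Origin under its centre.
- tip_box: Bystander: grey box of pipette tips, 75 x 110 mm, 49 mm high. Origin under its centre.
- beaker: Bystander: glass beaker, 68 mm across, 85 mm high. Origin under its centre.
- marker: Bystander: lying marker pen, 135 mm long along its x axis, 17 mm thick. Origin under its white end.

How it is judged:
By the outcome, as a careful person would: the job done as asked, in the order asked, and still so for the second after the job is handed in, with the robot touching nothing.
It also fails if it takes over 72 s, if anything falls off the work surface, if the arm or the gripper's body presses on something with over 40 N, if the wrist force passes 120 N, or if a joint passes its speed limit or range.

## Working session

There is one attempt and no reset: what is moved stays moved. The work goes in short steps, Python scripts to look and compute and a tool call to move; the robot and the scene stay as the last step left them, time stands still between calls to the robot, and variables do not carry over. Pictures are saved under pics/ and viewed, at most 13 in all, crops included, and the job is handed in when it is done.

Besides the shell and the picture viewer there is one more tool, called after "Request:" as name(argument=value, ...), one argument or row to a line, values as JSON. jog_arm: Moves the arm, as the interface text tells. Scaled input: -1 to 1 covers 60 mm each way for a shift and 4 degrees each way for a turn. Its arguments: {"type":"object","properties":{"increments":{"type":"array"},"newtons":{"type":"number"}},"required":["increments"]}

```bash
mkdir -p pics
python3 - <<'E'
from workcell import bot
import cv2,numpy as np
s=bot.get_state();print({k:np.round(v,3).tolist() for k,v in s.items()})
for c in ("top","side"):
    im=bot.camera(c);cv2.imwrite(f"pics/{c}0.png",im)
    p=bot.camera_params(c);print(c,{k:np.round(v,3).tolist() for k,v in p.items()})
    for l in ("large_flask","small_flask","wide_pot","narrow_pot","cork_a","cork_b","dishes","bottle","tip_box","beaker","marker"):
        for d in bot.cut_out(c,l)[:2]:
            m=d["pixels"];ys,xs=np.where(m)
            print(l,round(d["confidence"],2),np.round(d["at"],1),xs.min(),xs.max(),ys.min(),ys.max(),m.sum())
E
```

```text
{'time': 0.0, 'q': [1.456, 0.256, 0.107, -0.0, -1.424, -0.285], 'qvel': [-0.0, -0.001, -0.001, 0.001, -0.001, 0.001], 'tau': [0.0, -38.663, 23.794, 5.365, -0.006, -0.0], 'ee_pos': [213.828, 506.184, 230.384], 'orientation': [0.001, 0.98, -0.199, -0.0], 'ft_force': [-0.098, 0.195, 0.527], 'torque': [-0.011, -0.022, 0.003], 'grip_force': 0.0, 'finger_gap': 85.215}
top {'fx': 381.611, 'fy': 381.611, 'cx': 286.307, 'cy': 212.367, 'R': [[0.015, -1.0, -0.002], [-0.989, -0.015, -0.15], [0.15, 0.005, -0.989]], 't': [4.498, 569.959, 833.708]}
large_flask 0.94 [330.2 210. ] 314 342 196 227 731
small_flask 0.8 [246.9 212.4] 240 263 200 227 477
wide_pot 0.84 [155.  267.3] 118 189 239 294 3278
narrow_pot 0.68 [439.4 273.4] 408 474 251 295 2542
cork_a 0.81 [323.5 227.8] 310 345 199 233 360
cork_a 0.72 [258.7 224.4] 235 272 199 237 659
cork_b 0.81 [323.5 227.8] 310 345 199 233 360
cork_b 0.72 [258.7 224.4] 235 272 199 237 659
dishes 0.67 [295.8 299.6] 277 318 277 319 1429
bottle 0.55 [406.3 165.8] 393 426 151 182 776
tip_box 0.76 [177.  171.6] 150 203 154 193 1713
tip_box 0.63 [329.2 207.9] 314 342
[... 304 characters left out ...]
-569.524, 117.518, 1015.619]}
large_flask 0.71 [264.2 207.6] 256 284 195 219 360
large_flask 0.68 [283.8 237.9] 270 296 200 255 863
small_flask 0.74 [266.8 184.8] 260 278 153 206 624
wide_pot 0.96 [223.4 150.7] 204 245 122 177 1916
narrow_pot 0.79 [232.2 345.6] 207 261 309 383 3259
cork_a 0.69 [281.5 257.6] 266 299 243 269 535
cork_a 0.19 [269.1 184.5] 262 278 154 206 548
cork_b 0.69 [281.5 257.6] 266 299 243 269 535
cork_b 0.19 [269.1 184.5] 262 278 154 206 548
dishes 0.58 [201.8 237.8] 185 222 218 257 1205
bottle 0.55 [348.5 313.5] 334 363 290 332 1012
bottle 0.37 [230.1 347. ] 207 261 309 384 3299
tip_box 0.61 [295.3 158.2] 284 309 143 175 794
beaker 0.92 [356.3 208.2] 340 369 185 225 945
```

View pics/top0.png

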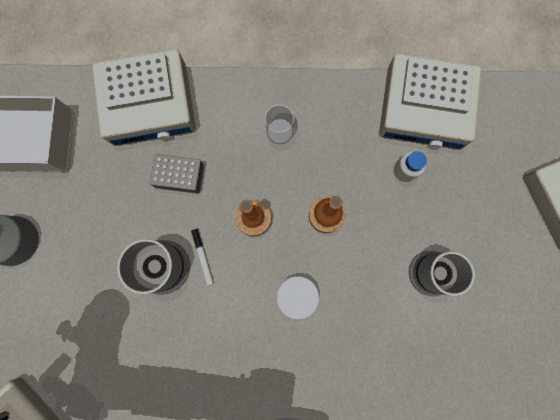

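View pics/side0.png

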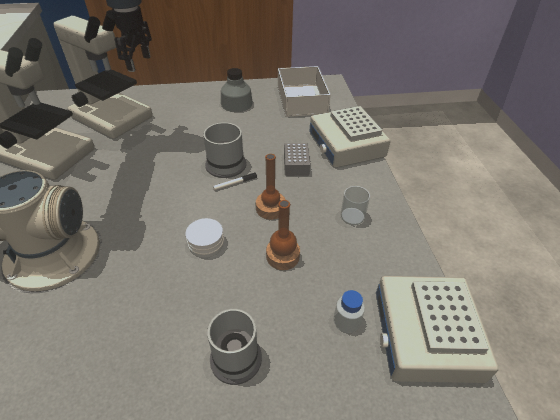

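The top view shows the small flask at about (252,213) with its mouth at (247,206), and the large one at (328,212) with its mouth at (336,201). The wide pot is at left (151,267) and the narrow pot at right (443,273). The side view agrees. I'll fit silhouettes next.

```bash
cat > h.py <<'E'
import cv2,numpy as np
from workcell import bot
from scipy.optimize import minimize
def proj(P,X):
    c=np.asarray(X)@np.array(P["R"]).T+np.array(P["t"]);return np.c_[P["fx"]*c[:,0]/c[:,2]+P["cx"],P["fy"]*c[:,1]/c[:,2]+P["cy"]]
def ray(P,uv,z):
    R=np.array(P["R"]);o=-R.T@np.array(P["t"]);d=R.T@np.array([(uv[0]-P["cx"])/P["fx"],(uv[1]-P["cy"])/P["fy"],1]);return o+d*(z-o[2])/d[2]
A=np.linspace(0,2*np.pi,48,endpoint=False)
def circ(x,y,z,r):return np.c_[x+r*np.cos(A),y+r*np.sin(A),0*A+z]
S=4
def fillhull(im,uv):
    cv2.fillConvexPoly(im,cv2.convexHull(np.round((uv+.5)*S*16-8).astype(np.int32)),1,shift=4)
def sil(P,parts):
    im=np.zeros((420*S,560*S),np.uint8)
    for p in parts: fillhull(im,proj(P,np.vstack([circ(*q) for q in p])))
    return im
def flask(x,y,z0,R,zmin=30):
    b=[(x,y,z0+R+R*np.sin(a),R*np.cos(a)) for a in np.linspace(-1.4,1.5,16) if z0+R+R*np.sin(a)>zmin]
    return [b,[(x,y,z0+R,12),(x,y,z0+165,12)],[(x,y,z0+162,13.5),(x,y,z0+165,13.5)]]
def pot(x,y,r):return [[(x,y,0,r),(x,y,120,r)]]
def fit(views,model,x0):
    ms=[(P,cv2.resize(m.astype(np.uint8),None,fx=S,fy=S,interpolation=cv2.INTER_NEAREST)) for P,m in views]
    def cost(v):
        c=0
        for P,m in ms:
            s=sil(P,model(*v));c-=(s&m).sum()/(s|m).sum()
        return c/len(ms)
    r=minimize(cost,x0,method="Nelder-Mead",options=dict(initial_simplex=np.array([x0,np.add(x0,[15,0]),np.add(x0,[0,15])]),xatol=.1,fatol=1e-4))
    return r.x.round(1),round(-r.fun,3)
def hull(m):
    o=np.zeros(m.shape,np.uint8);cv2.fillConvexPoly(o,cv2.convexHull(np.argwhere(m)[:,::-1].astype(np.int32)),1);return o
E
cat > a.py <<'E'
from h import *
V={c:(bot.camera_params(c),bot.camera(c)) for c in("top","side")}
T=V["top"][0]
M={"large_flask":(lambda x,y:flask(x,y,23.2,33),(330,212),50,False),"small_flask":(lambda x,y:flask(x,y,20.6,26),(252,214),50,False),
"wide_pot":(lambda x,y:pot(x,y,56),(155,267),60,True),"narrow_pot":(lambda x,y:pot(x,y,45),(440,273),60,True)}
for n,(mod,uv,z,h) in M.items():
    x0=ray(T,uv,z)[:2];vs=[]
    for c in V:
        P=V[c][0];u=proj(P,[[*x0,z]])[0]
        ds=[d for d in bot.cut_out(c,n) if np.hypot(*(np.array(d["at"])-u))<30]
        if ds: m=ds[0]["pixels"];vs.append((P,hull(m) if h else m));print(n,c,fit(vs[-1:],mod,x0))
    print(n,"both",fit(vs,mod,x0))
for n,uv in dict(bottlecap=(416,162,90),beaker=(279,115,85),dishes=(298,298,48),tip=(177,172,49)).items():print(n,ray(T,uv[:2],uv[2]).round())
# ring seats in top view
for n,uv in dict(w=(154,266),n=(441,273)).items():
    for z in(20,45,70):print(n,z,ray(T,uv,z).round(1))
E
python3 a.py
```

```text
large_flask top (array([569.7, -81.7]), np.float64(0.933))
large_flask side (array([570.8, -82.3]), np.float64(0.936))
large_flask both (array([570.4, -82.5]), np.float64(0.931))
small_flask top (array([559.1,  89.9]), np.float64(0.953))
small_flask side (array([559.8,  90.9]), np.float64(0.928))
small_flask both (array([559.6,  90.2]), np.float64(0.936))
wide_pot top (array([442.6, 301. ]), np.float64(0.889))
wide_pot side (array([443.1, 295.3]), np.float64(0.906))
wide_pot both (array([442.4, 297.6]), np.float64(0.895))
narrow_pot top (array([ 437.7, -326.9]), np.float64(0.889))
narrow_pot side (array([ 440.1, -337.9]), np.float64(0.893))
narrow_pot both (array([ 438.8, -329. ]), np.float64(0.865))
bottlecap [ 680. -273.   90.]
beaker [787.  33.  85.]
dishes [378. -16.  48.]
tip [660. 268.  49.]
w 20 [443.4 317.   20. ]
w 45 [443.3 308.4  45. ]
w 70 [443.1 299.7  70. ]
n 20 [ 437.5 -344.9   20. ]
n 45 [ 437.5 -334.9   45. ]
n 70 [ 437.6 -325.    70. ]
```

```bash
cat >> h.py <<'E'
from scipy.spatial.transform import Rotation as Rn
def go(*tg):
    s=bot.get_state();w,x,y,z=s["orientation"];R=Rn.from_quat([x,y,z,w]).as_matrix()
    print("t",round(s["time"],2),"pos",np.round(s["ee_pos"],1),"F",np.round(s["ft_force"],2),"gap",round(s["finger_gap"],1),"xaxis deg",round(np.degrees(np.arctan2(R[1,0],R[0,0])),1),"tilt",np.round(R[:,2],3))
    for g in tg:
        d=R.T@(np.array(g)-s["ee_pos"]);print(g,"units",np.round(d/60,3),"mm",np.round(d,1))
E
python3 - <<'E'
from h import *
go((442,298,250),(570.4,-82.4,250))
P=bot.camera_params("wrist");R=np.array(P["R"]);print(P["fx"],P["cx"],P["cy"],"cam",(-R.T@np.array(P["t"])).round(1),"dir",R[2].round(3))
E
```

```text
t 1.7 pos [214.1 506.6 231.3] F [0.04 0.38 0.6 ] gap 85.6 xaxis deg -22.9 tilt [ 0. -0. -1.]
(442, 298, 250) units [ 4.853  1.724 -0.312] mm [291.2 103.4 -18.7]
(570.4, -82.4, 250) units [ 9.292  6.731 -0.312] mm [557.5 403.9 -18.7]
300.0308788104653 280.2093402420618 208.3142857196404 cam [291.4 474.7 372.6] dir [-0.297  0.125 -0.947]
```

Request:
jog_arm(
  increments=[
    [1,0.74,0.345,-0.1,0],
    [1,0.74,0.345,-0.1,0],
    [1,0.74,0.345,-0.1,0],
    [1,0.74,0.345,-0.1,0],
    [1,0.74,0.345,-0.1,0],
    [1,0,0,0,0],
    [1,0,0,0,0],
    [1,0,0,0,0],
  ],
  newtons=30,
)

```text
time: 2.7
ee_pos: [377.7, 325.5, 261.0]
orientation: [0.0, 0.98, -0.198, -0.0]
ft_force: [-0.2, 0.4, -0.3]
finger_gap: 85.1
grip_force: 0.0
```

```bash
cat > w.py <<'E'
from h import *
import sys
n,f=sys.argv[1:3]
go()
im=bot.camera("wrist");P=bot.camera_params("wrist");cv2.imwrite(f"pics/{f}.png",im);np.savez(f"{f}.npz",**P)
for d in bot.cut_out("wrist",n)[:2]:
    ys,xs=np.where(d["pixels"]);print(round(d["confidence"],2),d["at"],xs.min(),xs.max(),ys.min(),ys.max());np.save(f+"_m.npy",d["pixels"]) if d["confidence"]>.5 else 0
E
python3 w.py wide_pot w1
```

```text
t 2.7 pos [377.7 325.5 261. ] F [-0.19  0.41 -0.3 ] gap 85.1 xaxis deg -22.8 tilt [-0. -0. -1.]
0.57 [276.0, 114.8] 217 338 52 179
```

View pics/w1.png

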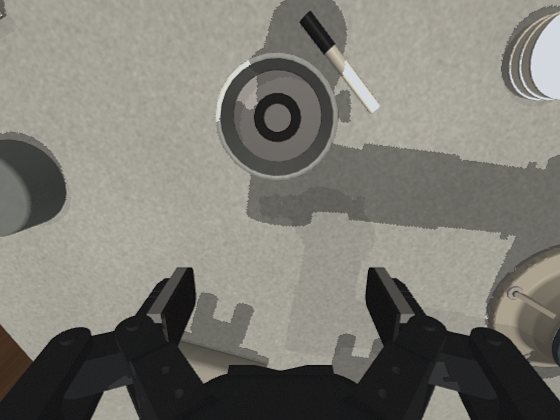

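The wrist view shows the wide pot from above, rim centred at about (277,116), with the dark ring seat at (277,117) about 46 px across. The fingers are in the lower half and nothing is touching.

```bash
cat > seat.py <<'E'
from h import *
import sys
from scipy.optimize import least_squares
f,u,v,ro,xg,yg=sys.argv[1],*map(float,sys.argv[2:])
P=dict(np.load(f+".npz"));im=cv2.imread(f"pics/{f}.png");m=np.load(f+"_m.npy")
print("mask fit",fit([(P,hull(m))],lambda x,y:pot(x,y,ro),(xg,yg)))
g=cv2.cvtColor(im,cv2.COLOR_BGR2GRAY);g=cv2.resize(g,None,fx=4,fy=4,interpolation=cv2.INTER_CUBIC)
c=np.array([u,v])
# ring edges by radial gradient, sub-pixel
def edges(r0,r1,sign):
    out=[]
    for a in A:
        rr=np.arange(r0,r1,.25);p=((c+np.outer(rr,[np.cos(a),np.sin(a)]))+.5)*4-.5
        pr=cv2.remap(g,p[:,:1].astype(np.float32),p[:,1:].astype(np.float32),cv2.INTER_LINEAR).ravel().astype(float)
        pr=np.convolve(pr,np.ones(5)/5,"valid");d=sign*(pr[4:]-pr[:-4]);k=d.argmax()
        out.append(c+(rr[k+4])*np.array([np.cos(a),np.sin(a)]))
    return np.array(out,np.float32)
def dist(uv,x,y,z,r):
    q=proj(P,circ(x,y,z,r));cc=q.mean(0);t=uv-cc;qa=np.arctan2(*(q-cc).T[::-1]);o=qa.argsort()
    return np.hypot(*t.T)-np.interp(np.arctan2(t[:,1],t[:,0]),qa[o],np.hypot(*(q-cc).T)[o],period=2*np.pi)
k=float(P["fx"])/339
for nm,r0,r1,s,r in(("outer",26*k-5,26*k+6,1,26),("inner",15*k-5,15*k+4,-1,15)):
    e=edges(r0,r1,s)
    print(nm,cv2.fitEllipse(e))
    R=least_squares(lambda p:dist(e,*p,r),(xg,yg,50),loss="soft_l1",f_scale=.5,x_scale=10)
    print(nm,R.x.round(1),"res",np.abs(R.fun).mean().round(2))
E
python3 seat.py w1 277 117 56 442 298
```

```text
mask fit (array([445.1, 301.5]), np.float64(0.978))
outer ((276.9934387207031, 116.97195434570312), (46.90278244018555, 49.063961029052734), 177.7287139892578)
outer [445.4 301.5  55.1] res 0.13
inner ((277.04962158203125, 117.39688110351562), (26.93926239013672, 28.120786666870117), 175.31716918945312)
inner [445.3 301.5  53.3] res 0.1
```

Request:
jog_arm(
  increments=[
    [1,0.7,0.628,0,0],
    [1,0.7,0.628,0,0],
    [1,0.7,0.628,0,0],
    [1,0.7,0.628,0,0],
    [1,0.7,0.628,0,0],
    [1,0.7,0.628,0,0],
    [1,0.7,0.628,0,0],
    [1,0.7,0.628,0,0],
    [1,0,0,0.1,0],
    [1,0,0,0.1,0],
    [1,0,0,0,0],
  ],
)

```text
time: 4.18
ee_pos: [569.9, -82.3, 248.8]
orientation: [0.0, 0.98, -0.198, -0.001]
ft_force: [0.6, -0.3, 0.6]
finger_gap: 85.4
grip_force: 0.0
```

```bash
sed -i 's/^go()$/go(*[tuple(map(float,a.split(","))) for a in sys.argv[3:]])/' w.py; python3 w.py large_flask w2 570.4,-82.4,147
```

```text
t 4.17 pos [569.9 -82.3 248.8] F [ 0.55 -0.29  0.57] gap 85.4 xaxis deg -22.8 tilt [-0.001  0.    -1.   ]
(570.4, -82.4, 147.0) units [ 1.000e-02 -1.000e-03  1.697e+00] mm [ 6.000e-01 -1.000e-01  1.018e+02]
0.73 [282.2, 188.9] 253 309 153 239
```

View pics/w2.png

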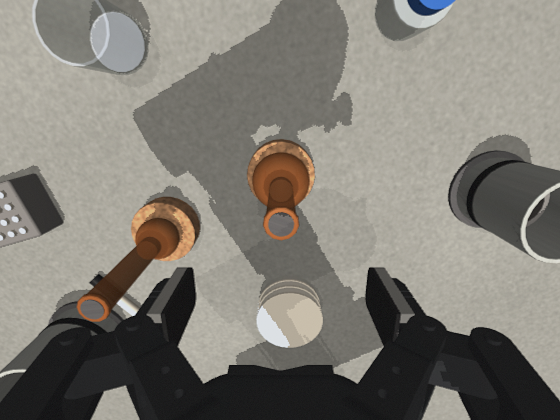

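The large flask is centred between the fingers, mouth at (281,224). The small flask's mouth is at (92,307), clear of the left finger tip. I'll check both fits in the wrist view.

Run:
```python
from h import *
P=dict(np.load("w2.npz"))
print(fit([(P,np.load("w2_m.npy"))],lambda x,y:flask(x,y,23.2,33),(570.4,-82.4)))
for uv,z in (((281,224),188.2),((92.5,308),185.6)): print(ray(P,uv,z).round(1))
```

```text
(array([572.6, -83.4]), np.float64(0.959))
[572.7 -83.4 188.2]
[563.2  86.9 185.6]
```

Request:
jog_arm(
  increments=[
    [1,0.03,0,0.5,0],
    [1,0,0,0.5,0],
    [1,0,0,0.4,0],
    [1,0,0,0.3,0],
    [1,0,0,0,0],
    [0,0,0,0,0],
    [0,0,0,0,0],
    [0,0,0,0,0],
    [0,0,0,0,0],
    [0,0,0,0,0],
    [0,0,0,0,0],
    [0,0,0,0,0],
  ],
  newtons=30,
)

```text
time: 5.78
ee_pos: [572.4, -84.3, 147.7]
orientation: [-0.0, 0.98, -0.199, 0.0]
ft_force: [-0.1, 1.7, 4.6]
finger_gap: 23.4
grip_force: 31.0
```

Request:
jog_arm(
  increments=[
    [0,0,0,-0.1,0],
    [0,0,0,-0.3,0],
    [0,0,0,-0.5,0],
    [0,0,0,-0.5,0],
    [0,0,0,-0.5,0],
    [0,0,0,-0.2,0],
    [0,0,0,0,0],
    [0,0,0,0,0],
  ],
)

```text
time: 6.78
ee_pos: [571.5, -84.1, 271.6]
orientation: [0.0, 0.98, -0.199, -0.001]
ft_force: [0.1, -0.8, -2.2]
finger_gap: 23.1
grip_force: 30.8
```

```bash
python3 w.py large_flask w3 440,-70,273 444.5,300.5,273
python3 - <<'E'
from h import *
P=dict(np.load("w3.npz"));s=bot.get_state()
print(fit([(P,np.load("w3_m.npy"))],lambda x,y:flask(x,y,s["ee_pos"][2]-124.5,33),s["ee_pos"][:2]))
E
```

```text
t 6.78 pos [571.5 -84.1 271.6] F [ 0.12 -0.76 -2.24] gap 23.1 xaxis deg -22.9 tilt [-0.003  0.    -1.   ]
(440.0, -70.0, 273.0) units [-2.11   0.637 -0.017] mm [-126.6   38.2   -1. ]
(444.5, 300.5, 273.0) units [-4.445 -5.081 -0.015] mm [-266.7 -304.8   -0.9]
0.97 [280.3, 245.9] 241 319 174 345
(array([571.6, -83.7]), np.float64(0.94))
```

View pics/w3.png

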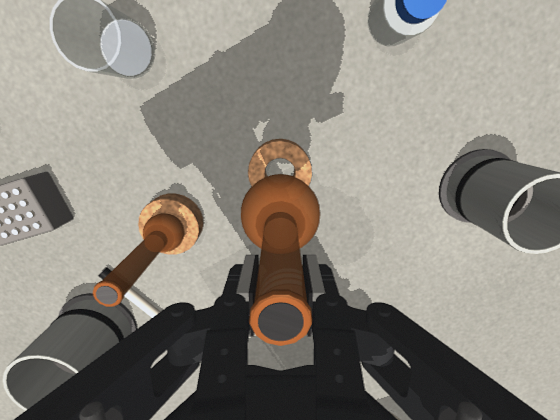

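The large flask is held upright: mouth at (280,320), bulb at (280,213), straight in line with the fingers. Now to the wide pot, passing clear of the small flask.

Request:
jog_arm(
  increments=[
    [0,-0.4,0.13,0,0],
    [0,-0.8,0.24,0,0],
    [0,-0.8,0.24,0,0],
    [0,-0.28,-0.4,0,0],
    [0,-0.33,-0.8,0,0],
    [0,-0.33,-0.8,0,0],
    [0,-0.33,-0.8,0,0],
    [0,-0.33,-0.8,0,0],
    [0,-0.33,-0.8,0,0],
    [0,-0.33,-0.8,0,0],
    [0,-0.2,-0.5,0,0],
    [0,0,0,0,0],
  ],
)

```text
time: 8.38
ee_pos: [443.9, 302.9, 271.5]
orientation: [0.001, 0.98, -0.197, -0.001]
ft_force: [0.2, -0.2, -0.8]
finger_gap: 23.1
grip_force: 30.8
```

Request:
jog_arm(
  increments=[
    [0,0,0,0,0],
    [0,0,0,0,0],
  ],
)

```text
time: 8.62
ee_pos: [444.5, 300.3, 273.4]
orientation: [-0.0, 0.98, -0.199, 0.0]
ft_force: [0.9, 0.0, -0.5]
finger_gap: 23.1
grip_force: 30.8
```

```bash
python3 w.py wide_pot w4 444.5,300.5,180
python3 - <<'E'
from h import *
P=dict(np.load("w4.npz"));s=bot.get_state()
bot.camera("wrist");m=bot.cut_out("wrist","large_flask")[0]["pixels"]
print(fit([(P,m)],lambda x,y:flask(x,y,s["ee_pos"][2]-124.5,33),s["ee_pos"][:2]))
for c in ("top","side"):
    bot.camera(c);m=bot.cut_out(c,"large_flask")[0];print(c,m["confidence"],m["pixels"].sum(),fit([(bot.camera_params(c),m["pixels"])],lambda x,y:flask(x,y,s["ee_pos"][2]-124.5,33),s["ee_pos"][:2]))
cv2.imwrite("pics/ts4.png",np.hstack([bot.camera("top")[180:340,60:260],bot.camera("side")[60:220,140:340]]).repeat(2,0).repeat(2,1))
E
```

```text
t 8.62 pos [444.5 300.3 273.4] F [ 0.9   0.04 -0.46] gap 23.1 xaxis deg -23.0 tilt [ 0.  0. -1.]
(444.5, 300.5, 180.0) units [-0.002 -0.003  1.557] mm [-0.1 -0.2 93.4]
0.96 [278.5, 162.7] 226 333 122 221
0.56 [281.5, 247.8] 241 320 173 345
(array([445. , 300.7]), np.float64(0.947))
top 0.7 856 (array([441.8, 302.3]), np.float64(0.597))
side 0.9 633 (array([442.2, 302.4]), np.float64(0.781))
```

View pics/ts4.png

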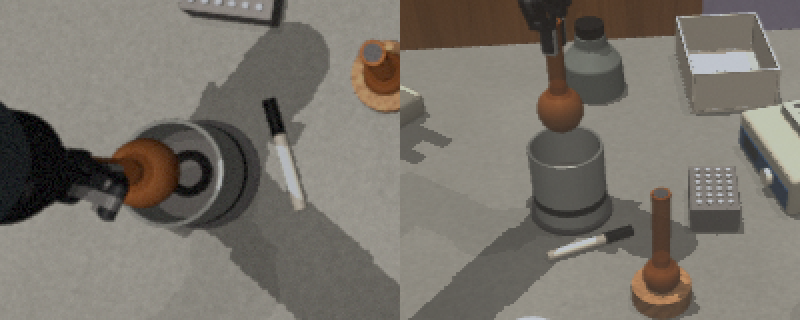

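Bulb hangs above the wide pot in both fixed views. In the side crop it is at (560,108), with the rim centre near (566,148). I'll cross-check the rim centre with the fixed cameras.

Run:
```python
from h import *
S_,T=bot.camera_params("side"),bot.camera_params("top")
print("side rim",ray(S_,(223.2,134),120).round(1),"top ring z54",ray(T,(154.6,266.3),54).round(1))
# overlay predicted rim/ring for two hypotheses
a=cv2.imread("pics/top0.png");b=cv2.imread("pics/side0.png")
def ov(im,P,u0,v0,x,y):
    c=cv2.resize(im[v0:v0+90,u0:u0+90],None,fx=4,fy=4,interpolation=cv2.INTER_CUBIC)
    for z,r in((120,56),(120,51),(54,26),(54,15)):
        q=proj(P,circ(x,y,z,r));q=((q-[u0,v0]+.5)*4-.5).round().astype(np.int32)
        cv2.polylines(c,[q],True,(0,255,0),1)
    return c
cv2.imwrite("pics/ov.png",np.hstack([ov(a,T,108,222,444.5,301.5),ov(b,S_,180,100,444.5,301.5)]))
```

```text
side rim [446.1 294.1 120. ] top ring z54 [442.6 303.9  54. ]
```

View pics/ov.png

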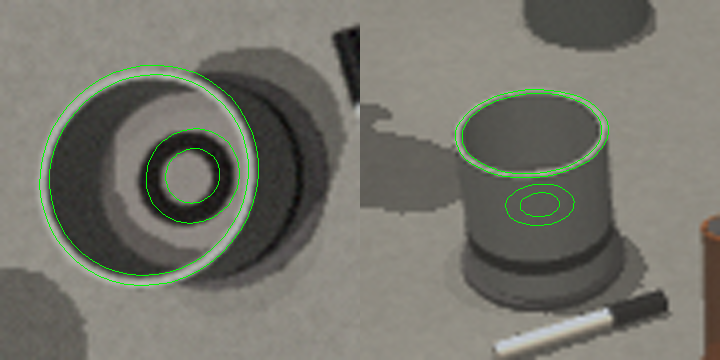

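Overlay at (444.5, 301.5) matches the rim in both views within about a pixel. The seat appears to be at 47–55 mm, so I expect touch at TCP z of about 168–176. Lowering to 186 first.

Request:
jog_arm(
  increments=[
    [0,-0.005,-0.02,0.2,0],
    [0,0,0,0.4,0],
    [0,0,0,0.4,0],
    [0,0,0,0.3,0],
    [0,0,0,0.1,0],
    [0,0,0,0.05,0],
    [0,0,0,0,0],
    [0,0,0,0,0],
    [0,0,0,0,0],
    [0,0,0,0,0],
  ],
)

```text
time: 10.38
ee_pos: [444.7, 302.5, 186.5]
orientation: [-0.0, 0.98, -0.199, 0.0]
ft_force: [0.2, 0.0, -0.9]
finger_gap: 22.9
grip_force: 30.8
```

Request:
jog_arm(
  increments=[
    [0,0,0,0.03,0],
    [0,0,0,0.03,0],
    [0,0,0,0,0],
    [0,0,0,0,0],
  ],
)

```text
time: 10.88
ee_pos: [445.0, 302.5, 183.2]
orientation: [-0.0, 0.98, -0.199, 0.0]
ft_force: [-0.2, -0.3, 2.6]
finger_gap: 23.1
grip_force: 31.1
```

Request:
jog_arm(
  increments=[
    [0,0,0,0.02,0],
    [0,0,0,0.02,0],
    [0,0,0,0,0],
    [0,0,0,0,0],
  ],
)

```text
time: 11.38
ee_pos: [445.1, 302.5, 181.2]
orientation: [-0.0, 0.98, -0.198, 0.001]
ft_force: [-0.0, -0.6, 8.1]
finger_gap: 23.3
grip_force: 31.5
```

Already touched: contact at z of about 184.5. Backing off to a light touch.

Request:
jog_arm(
  increments=[
    [0,0,0,-0.045,0],
    [0,0,0,0,0],
    [0,0,0,0,0],
    [0,0,0,0,0],
  ],
)

```text
time: 11.88
ee_pos: [444.8, 302.5, 183.0]
orientation: [-0.0, 0.98, -0.199, 0.0]
ft_force: [0.4, 0.1, 4.8]
finger_gap: 22.9
grip_force: 31.2
```

Request:
jog_arm(
  increments=[
    [0,0,0,-0.02,0],
    [0,0,0,0,0],
    [0,0,0,0,0],
    [0,0,0,0,0],
  ],
)

```text
time: 12.38
ee_pos: [444.6, 302.4, 184.0]
orientation: [0.0, 0.98, -0.199, -0.0]
ft_force: [0.0, 0.1, 2.4]
finger_gap: 23.4
grip_force: 31.1
```

Request:
jog_arm(
  increments=[
    [0,0,0,0,0],
  ],
)

```text
time: 12.5
ee_pos: [444.6, 302.4, 184.1]
orientation: [0.0, 0.98, -0.199, -0.0]
ft_force: [0.2, 0.2, 2.1]
finger_gap: 23.3
grip_force: 31.1
```

Request:
jog_arm(
  increments=[
    [0,0,0,-0.01,0],
    [0,0,0,0,0],
    [0,0,0,0,0],
  ],
)

```text
time: 12.88
ee_pos: [444.5, 302.3, 184.6]
orientation: [0.0, 0.98, -0.199, -0.0]
ft_force: [0.6, -0.2, -0.2]
finger_gap: 23.6
grip_force: 31.0
```

Request:
jog_arm(
  increments=[
    [0.32,0,0,0,0],
    [0.36,0,0,0,0],
    [0.45,0,0,0,0],
    [0.6,0,0,0,0],
    [0.8,0,0,0,0],
    [1,0,0,0,0],
    [1,0,0,0,0],
    [1,0,0,0,0],
  ],
)

```text
time: 13.88
ee_pos: [444.7, 302.4, 184.8]
orientation: [-0.0, 0.98, -0.199, 0.0]
ft_force: [-0.1, 0.4, 0.1]
finger_gap: 85.4
grip_force: 0.0
```

Request:
jog_arm(
  increments=[
    [1,0,0,-0.2,0],
    [1,0,0,-0.5,0],
    [1,0,0,-0.6,0],
    [1,0,0,-0.4,0],
    [1,0,0,0,0],
    [1,0,0,0,0],
  ],
)

```text
time: 14.62
ee_pos: [444.4, 302.4, 286.5]
orientation: [0.0, 0.98, -0.199, -0.0]
ft_force: [1.0, 0.1, -0.9]
finger_gap: 85.4
grip_force: 0.0
```

```bash
python3 w.py large_flask w5 558.5,-190,285 375,-300,260
python3 - <<'E'
from h import *
w=cv2.imread("pics/w5.png");t=bot.camera("side")[60:270,140:420]
cv2.imwrite("pics/v5.png",np.hstack([cv2.resize(w,(400,300)),cv2.resize(t,(400,300))]))
P=dict(np.load("w5.npz"));m=np.load("w5_m.npy")
print(fit([(P,m)],lambda x,y:flask(x,y,60,33),(444.5,302)))
E
```

```text
t 14.62 pos [444.4 302.4 286.5] F [ 0.99  0.13 -0.95] gap 85.4 xaxis deg -22.9 tilt [-0.001 -0.    -1.   ]
(558.5, -190.0, 285.0) units [4.946 6.819 0.025] mm [296.7 409.1   1.5]
(375.0, -300.0, 260.0) units [2.842 9.698 0.444] mm [170.5 581.9  26.6]
0.88 [282.8, 187.6] 254 309 153 233
(array([445.2, 299.3]), np.float64(0.826))
```

View pics/v5.png

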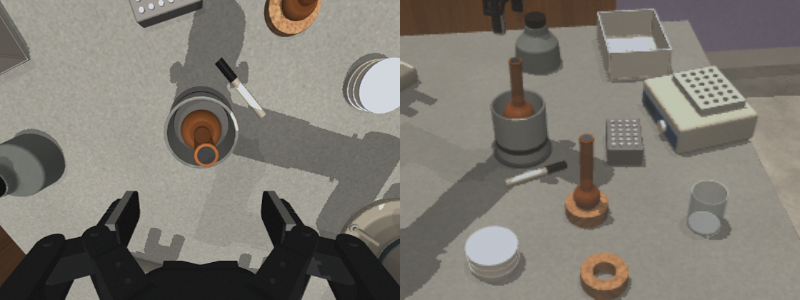

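The large flask stands upright in the middle of the wide pot (side crop neck at (516,90), pot centre x≈520). Its bulb sits inside the rim in the wrist view. Next a look into the narrow pot.

Request:
jog_arm(
  increments=[
    [1,0.23,0.8,0,0],
    [1,0.23,0.8,0,0],
    [1,0.24,0.81,0,0],
    [1,0.24,0.81,0.04,0],
    [1,0.24,0.81,0.05,0],
    [1,0.24,0.81,0.05,0],
    [1,0.24,0.81,0.05,0],
    [1,0.24,0.81,0.05,0],
    [1,0.24,0.81,0.05,0],
    [1,0.24,0.81,0.05,0],
    [1,0.24,0.81,0.05,0],
    [1,0.24,0.81,0.05,0],
  ],
)

```text
time: 16.27
ee_pos: [375.5, -302.1, 259.9]
orientation: [-0.0, 0.98, -0.199, -0.0]
ft_force: [1.2, -1.0, 0.1]
finger_gap: 85.3
grip_force: 0.0
```

Request:
jog_arm(
  increments=[
    [1,0,0,0,0],
    [1,0,0,0,0],
    [1,0,0,0,0],
  ],
)

```text
time: 16.65
ee_pos: [376.4, -299.6, 260.6]
orientation: [-0.0, 0.98, -0.198, 0.0]
ft_force: [0.2, -0.3, 0.5]
finger_gap: 85.5
grip_force: 0.0
```

```bash
python3 w.py narrow_pot w6
python3 - <<'E'
from h import *
w=cv2.imread("pics/w6.png");P=dict(np.load("w6.npz"));print(proj(P,[[438,-331,50],[438,-331,120]]))
ims=[]
for c,u0,v0 in(("top",395,228),("side",190,300)):
    im=cv2.imread(f"pics/{c}0.png")[v0:v0+90,u0:u0+90];o=cv2.resize(im,None,fx=4,fy=4,interpolation=cv2.INTER_CUBIC)
    for z,r in((120,45),(120,40),(55,26)):
        q=proj(bot.camera_params(c),circ(438,-331,z,r));cv2.polylines(o,[((q-[u0,v0]+.5)*4-.5).round().astype(np.int32)],True,(0,255,0),1)
    ims.append(o[:300])
cv2.imwrite("pics/v6.png",np.hstack([*[i[:,:260] if 0 else cv2.resize(i,(240,200)) for i in ims],cv2.resize(w[:300],(320,200))]))
E
```

```text
t 16.65 pos [ 376.4 -299.6  260.6] F [ 0.17 -0.33  0.53] gap 85.5 xaxis deg -22.8 tilt [ 0.  0. -1.]
0.58 [284.6, 118.6] 236 334 68 170
[[285.36799281 120.24699041]
 [286.62105144 123.60892846]]
```

View pics/v6.png

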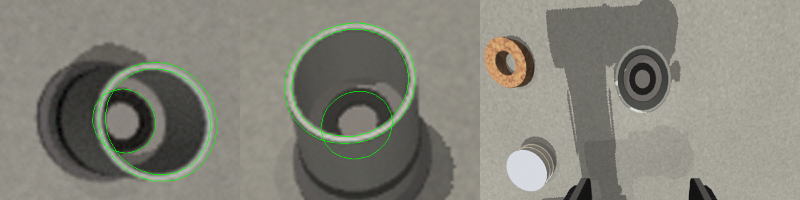

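The rim overlay at (438,-331) fits in both fixed views. The drawn 55 mm ring lies off the real one, so this seat is higher. In the wrist view the ring is at about (285,120).

```bash
python3 seat.py w6 285 118.5 45 438 -331
python3 - <<'E'
from h import *
T=bot.camera_params("top")
for z in(50,60,70):print(z,proj(T,[[439,-332,z]]).round(1),proj(bot.camera_params("side"),[[439,-332,z]]).round(1))
for c,u0,v0 in(("top",430,262),("side",218,330)):
    g=cv2.imread(f"pics/{c}0.png",0)[v0:v0+22,u0:u0+34]
    if c=="top":print(g[4:18:3,:24])
    else:print(g[::3,:30])
go((561.4,88.6,260))
E
```

```text
mask fit (array([ 440.2, -330.4]), np.float64(0.984))
outer ((284.1182556152344, 117.88976287841797), (46.59634017944336, 48.70967483520508), 4.129408836364746)
outer [ 440.4 -330.4   52.9] res 0.12
inner ((284.093994140625, 118.1297378540039), (26.863832473754883, 27.84339141845703), 2.2019684314727783)
inner [ 440.5 -330.5   51. ] res 0.13
50 [[440.5 272.3]] [[234.  347.7]]
60 [[442.4 272.4]] [[233.7 345.4]]
70 [[444.2 272.4]] [[233.3 343. ]]
[[ 55 104 166 166  83  31  36  43  60  83  76  67  50  38  30  29  38  29
   28  66 113 134 132 126]
 [ 76 135 170 125  54  87 133 133 133 135 130 132 132 136 127  88  35  28
   32  29  29  75 123 132]
 [ 94 162 169  92  99 131 133 132 134 133 134 133 132 133 134 133 120  47
   19  32  28  29  75 131]
 [ 84 144 170 111  75 128 134 134 132 132 131 132 132 132 137 131 117  44
   16  32  33  36  76 130]
 [ 63 107 174 168 103  40  73 107 132 133 132 133 131 128 117  62  26  30
   34  24  30  69 118 132]]
[[ 83  82  82  83  83  84  85  85  84  85  82  81  81  81  80  80  80  81
   81  80  78  81  79  81  83  84  85  86  83  87]
 [ 81  81  82  84  8
[... 336 characters left out ...]
4  53  53 112 119]
 [ 86  88  88  69  56  56  55  55  52  48  74 124 126 128 128 128 129 129
  129 129 129 129 120  66  54  55  55  54  52  77]
 [ 86  87  77  58  55  52  55  54  52 122 129 130 127 129 128 128 128 128
  128 127 129 130 129 103  63  54  60 105 171 183]
 [176 151 109  69  55  55  55  53  52  85 124 129 129 129 129 127 129 127
  129 128 129 130 146 171 181 187 186 126  89  83]
 [ 88  88 144 172 188 192 190 186 182 179 179 178 176 175 173 177 181 188
  189 191 175 153 100  87  87  86  85  87  84  84]]
t 16.75 pos [ 376.5 -299.6  260.7] F [0.04 0.41 0.56] gap 85.6 xaxis deg -22.8 tilt [ 0.001 -0.    -1.   ]
(561.4, 88.6, 260) units [ 0.333 -7.158  0.012] mm [  20.  -429.5    0.7]
```

Request:
jog_arm(
  increments=[
    [1,0.03,-0.5,0,0],
    [1,0.03,-0.8,0,0],
    [1,0.03,-0.8,0,0],
    [1,0.03,-0.8,0,0],
    [1,0.03,-0.8,0,0],
    [1,0.03,-0.8,0,0],
    [1,0.03,-0.8,0,0],
    [1,0.03,-0.8,0,0],
    [1,0.03,-0.8,0,0],
    [1,0.04,-0.27,0,0],
    [1,0,0,0,0],
    [1,0,0,0,0],
  ],
)

```text
time: 18.25
ee_pos: [560.4, 88.0, 260.7]
orientation: [0.0, 0.98, -0.199, 0.0]
ft_force: [0.3, -0.2, -1.0]
finger_gap: 85.4
grip_force: 0.0
```

```bash
python3 w.py small_flask w7 561,89,145
python3 - <<'E'
from h import *
P=dict(np.load("w7.npz"))
print(fit([(P,np.load("w7_m.npy"))],lambda x,y:flask(x,y,20.6,26),(561,89)))
E
```

```text
t 18.25 pos [560.4  88.  260.7] F [ 0.28 -0.22 -0.99] gap 85.4 xaxis deg -22.9 tilt [ 0. -0. -1.]
(561.0, 89.0, 145.0) units [ 0.002 -0.019  1.929] mm [ 1.000e-01 -1.200e+00  1.157e+02]
0.86 [278.8, 192.5] 257 300 157 234
(array([562.7,  88.4]), np.float64(0.969))
```

Request:
jog_arm(
  increments=[
    [1,0.006,-0.024,0.5,0],
    [1,0,0,0.6,0],
    [1,0,0,0.5,0],
    [1,0,0,0.33,0],
    [1,0,0,0,0],
    [0,0,0,0,0],
    [0,0,0,0,0],
    [0,0,0,0,0],
    [0,0,0,0,0],
    [0,0,0,0,0],
    [0,0,0,0,0],
    [0,0,0,0,0],
  ],
)

```text
time: 19.85
ee_pos: [561.9, 89.6, 145.0]
orientation: [0.0, 0.98, -0.199, 0.0]
ft_force: [-0.3, -0.8, 3.3]
finger_gap: 23.2
grip_force: 31.3
```

Request:
jog_arm(
  increments=[
    [0,0,0,-0.1,0],
    [0,0,0,-0.3,0],
    [0,0,0,-0.5,0],
    [0,0,0,-0.5,0],
    [0,0,0,-0.5,0],
    [0,0,0,-0.23,0],
    [0,0,0,0,0],
    [0,0,0,0,0],
  ],
)

```text
time: 20.85
ee_pos: [561.0, 89.8, 270.7]
orientation: [0.0, 0.98, -0.199, -0.001]
ft_force: [0.1, -0.4, -1.3]
finger_gap: 23.4
grip_force: 30.9
```

```bash
python3 w.py small_flask w8 440,-331,273
python3 - <<'E'
from h import *
P=dict(np.load("w8.npz"));s=bot.get_state()
for z in(118,124.5,131):print(z,fit([(P,np.load("w8_m.npy"))],lambda x,y:flask(x,y,s["ee_pos"][2]-z,26),s["ee_pos"][:2]))
P=dict(np.load("w3.npz"))
for z in(118,124.5,131):print("large",z,fit([(P,np.load("w3_m.npy"))],lambda x,y:flask(x,y,271.6-z,33),(571.5,-84)))
E
```

```text
t 20.85 pos [561.   89.8 270.7] F [ 0.12 -0.39 -1.27] gap 23.4 xaxis deg -22.9 tilt [-0.003 -0.    -1.   ]
(440.0, -331.0, 273.0) units [ 0.871  7.246 -0.03 ] mm [ 52.3 434.8  -1.8]
0.56 [278.4, 266.9] 250 311 181 342
118 (array([565.7,  87.5]), np.float64(0.83))
124.5 (array([562.8,  89. ]), np.float64(0.909))
131 (array([559.1,  90.8]), np.float64(0.966))
large 118 (array([574.6, -84.9]), np.float64(0.867))
large 124.5 (array([571.5, -83.7]), np.float64(0.943))
large 131 (array([568.6, -82.4]), np.float64(0.967))
```

Request:
jog_arm(
  increments=[
    [0,0.05,0.45,0,0],
    [0,0.1,0.8,0,0],
    [0,0.1,0.8,0,0],
    [0,0.1,0.8,0,0],
    [0,0.1,0.8,0,0],
    [0,0.1,0.8,0,0],
    [0,0.1,0.8,0,0],
    [0,0.1,0.8,0,0],
    [0,0.07,0.8,0,0],
    [0,0.04,0.4,0,0],
    [0,0,0,0,0],
    [0,0,0,0,0],
  ],
)

```text
time: 22.45
ee_pos: [439.9, -330.5, 271.8]
orientation: [-0.0, 0.98, -0.199, -0.0]
ft_force: [-0.7, 0.1, -0.7]
finger_gap: 22.9
grip_force: 30.9
```

Request:
jog_arm(
  increments=[
    [0,0,0,0,0],
    [0,0,0,0,0],
    [0,0,0,0,0],
  ],
)

```text
time: 22.82
ee_pos: [440.1, -330.6, 272.5]
orientation: [-0.0, 0.98, -0.198, 0.0]
ft_force: [0.1, 0.1, -1.2]
finger_gap: 23.2
grip_force: 30.9
```

Run:
```python
from h import *
go((440,-330.7,190))
w=bot.camera("wrist");t=bot.camera("top")[200:320,380:520];s=bot.camera("side")[250:390,160:320]
cv2.imwrite("pics/v9.png",np.hstack([cv2.resize(w,(320,240)),cv2.resize(t,(240,240)),cv2.resize(s,(240,240))]))
```

```text
t 22.82 pos [ 440.1 -330.6  272.5] F [ 0.09  0.14 -1.17] gap 23.2 xaxis deg -22.9 tilt [ 0.  0. -1.]
(440, -330.7, 190) units [-1.000e-03  2.000e-03  1.375e+00] mm [-0.1  0.1 82.5]
```

View pics/v9.png

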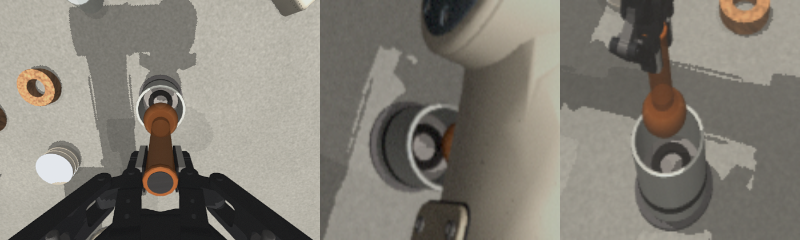

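The small flask hangs over the narrow pot, bulb inside the rim outline in the wrist and side crops. Lowering to 192, then in fine steps.

Request:
jog_arm(
  increments=[
    [0,0,0,0.2,0],
    [0,0,0,0.4,0],
    [0,0,0,0.4,0],
    [0,0,0,0.24,0],
    [0,0,0,0.1,0],
    [0,0,0,0,0],
    [0,0,0,0,0],
    [0,0,0,0,0],
    [0,0,0,0,0],
  ],
)

```text
time: 24.1
ee_pos: [440.0, -331.1, 192.3]
orientation: [0.0, 0.98, -0.199, 0.0]
ft_force: [-0.0, 0.5, -0.8]
finger_gap: 23.1
grip_force: 30.9
```

Request:
jog_arm(
  increments=[
    [0,0,0,0.01,0],
    [0,0,0,0.01,0],
    [0,0,0,0.01,0],
    [0,0,0,0.01,0],
    [0,0,0,0,0],
    [0,0,0,0,0],
  ],
)

```text
time: 24.85
ee_pos: [439.9, -331.0, 189.6]
orientation: [0.0, 0.98, -0.199, 0.0]
ft_force: [-0.7, -0.2, -0.0]
finger_gap: 23.1
grip_force: 30.9
```

Request:
jog_arm(
  increments=[
    [0,0,0,0.01,0],
    [0,0,0,0.01,0],
    [0,0,0,0.01,0],
    [0,0,0,0,0],
    [0,0,0,0,0],
  ],
)

```text
time: 25.48
ee_pos: [439.9, -331.0, 187.8]
orientation: [0.0, 0.98, -0.199, 0.0]
ft_force: [0.2, 0.9, -1.2]
finger_gap: 23.4
grip_force: 30.9
```

Request:
jog_arm(
  increments=[
    [0,0,0,0.01,0],
    [0,0,0,0.01,0],
    [0,0,0,0.01,0],
    [0,0,0,0,0],
    [0,0,0,0,0],
  ],
)

```text
time: 26.1
ee_pos: [439.9, -331.0, 186.0]
orientation: [0.0, 0.98, -0.199, -0.0]
ft_force: [0.5, -0.9, -1.3]
finger_gap: 23.0
grip_force: 30.9
```

Request:
jog_arm(
  increments=[
    [0,0,0,0.01,0],
    [0,0,0,0.01,0],
    [0,0,0,0,0],
    [0,0,0,0,0],
  ],
)

```text
time: 26.6
ee_pos: [439.9, -331.0, 184.8]
orientation: [-0.0, 0.98, -0.199, -0.0]
ft_force: [-0.0, 0.3, 0.1]
finger_gap: 23.1
grip_force: 30.9
```

Request:
jog_arm(
  increments=[
    [0,0,0,0.01,0],
    [0,0,0,0,0],
    [0,0,0,0,0],
  ],
)

```text
time: 26.98
ee_pos: [439.9, -331.0, 184.2]
orientation: [-0.0, 0.98, -0.199, -0.0]
ft_force: [0.2, -0.0, -0.2]
finger_gap: 22.8
grip_force: 30.9
```

Request:
jog_arm(
  increments=[
    [0,0,0,0.01,0],
    [0,0,0,0.01,0],
    [0,0,0,0,0],
    [0,0,0,0,0],
  ],
)

```text
time: 27.48
ee_pos: [439.9, -331.0, 183.0]
orientation: [0.0, 0.98, -0.199, -0.0]
ft_force: [-0.3, 0.2, -1.7]
finger_gap: 23.1
grip_force: 30.9
```

Request:
jog_arm(
  increments=[
    [0,0,0,0.01,0],
    [0,0,0,0.01,0],
    [0,0,0,0,0],
    [0,0,0,0,0],
  ],
)

```text
time: 27.98
ee_pos: [439.9, -331.0, 181.8]
orientation: [0.0, 0.98, -0.199, 0.0]
ft_force: [0.4, -0.0, -0.6]
finger_gap: 23.6
grip_force: 30.9
```

Request:
jog_arm(
  increments=[
    [0,0,0,0.01,0],
    [0,0,0,0.01,0],
    [0,0,0,0,0],
    [0,0,0,0,0],
  ],
)

```text
time: 28.48
ee_pos: [439.9, -331.1, 180.7]
orientation: [0.0, 0.98, -0.199, 0.0]
ft_force: [-0.5, 0.1, -0.5]
finger_gap: 23.4
grip_force: 30.9
```

Request:
jog_arm(
  increments=[
    [0,0,0,0.01,0],
    [0,0,0,0.01,0],
    [0,0,0,0,0],
    [0,0,0,0,0],
  ],
)

```text
time: 28.98
ee_pos: [440.0, -331.1, 179.6]
orientation: [0.0, 0.98, -0.199, 0.0]
ft_force: [-0.0, 0.0, 1.2]
finger_gap: 23.2
grip_force: 31.1
```

Request:
jog_arm(
  increments=[
    [0,0,0,0.005,0],
    [0,0,0,0,0],
    [0,0,0,0,0],
  ],
)

```text
time: 29.35
ee_pos: [439.9, -331.1, 179.2]
orientation: [0.0, 0.98, -0.199, 0.0]
ft_force: [1.0, -0.3, 2.7]
finger_gap: 23.2
grip_force: 31.1
```

Contact confirmed. Easing off 0.4 mm and releasing.

Request:
jog_arm(
  increments=[
    [0,0,0,-0.007,0],
    [0,0,0,0,0],
    [0,0,0,0,0],
    [0.32,0,0,0,0],
    [0.36,0,0,0,0],
    [0.45,0,0,0,0],
    [0.6,0,0,0,0],
    [0.8,0,0,0,0],
    [1,0,0,0,0],
    [1,0,0,0,0],
    [1,0,0,0,0],
  ],
)

```text
time: 30.72
ee_pos: [439.9, -331.0, 179.5]
orientation: [-0.0, 0.98, -0.199, -0.0]
ft_force: [0.3, 0.0, -0.3]
finger_gap: 85.3
grip_force: 0.0
```

Request:
jog_arm(
  increments=[
    [1,0,0,-0.2,0],
    [1,0,0,-0.5,0],
    [1,0,0,-0.6,0],
    [1,0,0,-0.5,0],
    [1,0,-0.6,0,0],
    [1,0,-0.8,0,0],
    [1,0,-0.8,0,0],
    [1,0,-0.4,0,0],
    [1,0,0,0,0],
    [1,0,0,0,0],
  ],
)

```text
time: 31.98
ee_pos: [500.5, -187.7, 288.1]
orientation: [0.0, 0.98, -0.199, 0.0]
ft_force: [0.3, -0.5, -0.1]
finger_gap: 85.6
grip_force: 0.0
```

Run:
```python
from h import *
go()
t=bot.camera("top")[130:340,80:500];s=bot.camera("side")[80:390,140:420]
cv2.imwrite("pics/v10.png",np.hstack([cv2.resize(t,(500,250)),cv2.resize(s,(226,250))]))
```

```text
t 31.98 pos [ 500.5 -187.7  288.1] F [ 0.33 -0.47 -0.11] gap 85.6 xaxis deg -22.9 tilt [ 0.001 -0.    -1.   ]
```

View pics/v10.png

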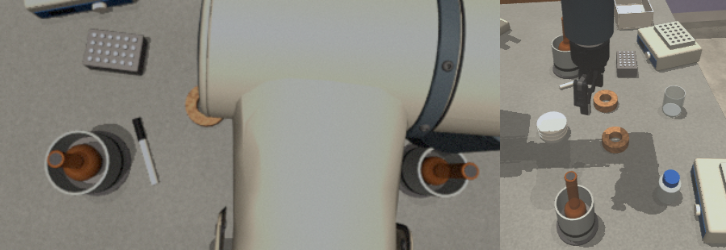

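Both flasks stand upright in the middle of their pots, large at (75,160) in the top crop and small at (440,170). The gripper is clear and nothing else has moved.

```bash
python3 -c "
from workcell import bot
print(bot.close_job())"
```

```text
the job is handed in; nothing more can be done
None
```

The job is handed in: both flasks stand upright in the middle of their pots (large in wide, small in narrow) and nothing else appears moved; the large one briefly met the seat at about 8 N before I eased off to a light touch and let go.

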